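# Check a baking plate's temperature through the hood's shutter

## Robot

A 6-joint arm with a two-finger parallel gripper is mounted at the origin on the work surface. World frame = base frame: x ahead of the robot, y to its left, z up, the work surface at z = 0. Lengths are in mm, angles in degrees, forces in N, time in s.
With the tool pointing down it reaches from about 350 to 850 mm from the base axis. Payload 8.1 kg.
Tool frame: the origin (TCP) lies midway between the tips of the shut fingers; the grasp point (between the pads) lies 19 mm behind it (r.pinch_z is the distance from the TCP to the grasp point, in mm); z points along the fingers, y is the line along which they close (so a half turn about z gives the same grasp; the last joint's range is limited). The gripper opens to 85 mm and grips with 20 to 120 N. Pads are 22 mm wide; open, the fingers measure 114 mm over their backs; the gripper's body (76 mm by 85 mm) begins 54 mm behind the grasp point. The pads swing forward as they close: fully open they stand 13 mm farther back than shut.
Start: joints at [-76.971, 7.471, 85.268, -0, 87.261, -4.893], TCP at [184.654, -570.883, 200.192] pointing down, gripper open.
Joint ranges: [-169.43, 169.43], [-51.17, 129.36], [1.28, 143.12], [-76.62, 256.62], [0, 156.53], [-152.29, 152.29]. Speed limits (degrees/s): [136.94, 136.94, 159.86, 180, 180, 180].

## Interface

Orientations are given as [roll, pitch, yaw] about the fixed x, y, z axes, in that order (R = Rz(yaw) Ry(pitch) Rx(roll)).
In Python, from bench import sensors, optics, job, r gives the robot as it stands.
- The arm moves only by the tool play_rows, never from a script. Its argument "motion" is a list that holds one entry, the list of rows, each a list of 6 numbers: the shift along the tool's x, y, z in cm, then the turn, a rotation vector about the tool's x, y, z in degrees. In form: [[[x, y, z, ax, ay, az], ...]]. A call has 1 to 5 rows; each row is the pose to reach, as a shift and turn from the pose commanded when the call began, along the tool's axes at that moment; what a row does not reach only later rows make up. A row lasts 1/10 s, in which the tool goes at most 50 mm and 8.59 degrees, less where a joint would pass 70% of its speed; a pose out of reach is approached as far as the arm can. A call with a gripper value outside its range is refused whole. "jaw" is the opening, from 0 (shut) to 1 (fully open), set as the call begins (left out, the last holds). The fingers move at their own pace and stop on an object; "squeeze" is the grip in N (left out, the last holds). Time passes only in rows, so rows that repeat a pose let the fingers close. It gives the time, the measured TCP pose, the force, the opening and the grip force at its end, in the units of the state.
- sensors.sense(): the state, without advancing time (a new reading comes with each control period).
- optics.snapshot(name): name is "scene" or "side" or "wrist"; returns a dict with "pixels" (480x640x3 uint8, red, green, blue), "mtx" (3x3 intrinsics, pixels), "R" (3x3) and "t" (3): a world point X has camera coordinates R X + t; the wrist camera has in their place "T_tool_cam" (4x4, takes a point from camera to tool coordinates, whose origin is the TCP and whose axes are the flange's). Camera axes: x right, y down, z forward; pixel columns grow to the right and rows downward; lengths in mm; the calibration is good to about 2 mm. A picture is of the moment at which its call begins: read the wrist's pose just before it. There is no depth.
- job.hand_in(): hands the job in; it is judged then, once.
The state is a dict: "time": time; "joint_pos": joint angles; "qd": joint speeds; "joint_efforts": joint torques, N m; "tool_pos": TCP position; "tcp_rot": TCP orientation; "ft_force": force on the tool from outside, world axes, zero at the start; "wrist_torque": the same for the moment, N m; "finger_gap": finger opening in mm; "grip_force": force on a finger pad.
Only numpy, scipy, OpenCV 4.12 (cv2) and the standard library are available. Lean on these libraries where they do the work, as an engineer would, in place of code of your own. Each camera call takes 0.05 s, during which the arm holds its last target. There are 200 camera calls.

## Task

Slide the inspection shutter on the cookie oven's hood fully open, then draw the infrared thermometer out of its holster. Aim it like a pistol, handle underneath, at the middle of the baking plate under the opening: slanting down at about 45 degrees so that the lens keeps out of the rising heat, lens about 15 cm from the plate and not touching the hood. Finish holding it there, raised and still, for the reading, with the tray, tin, bowl and spatula left where they are.

Things in the scene. Friction and masses are not known exactly. Their poses are not given: they have to be found in the camera images.
- hood: Low sheet-metal hood at the end of the oven tunnel, fixed; origin on the table below the middle of the baking plate. Axes: x away from the robot, y to its left, z up (yawed up to 0.12 rad). Top face z = 100 mm, x -130 to 150, y -310 to 120 mm, with a 150 x 150 mm opening centred over the plate, covered by the shutter. Guide rails along y at x = -93 and 93 mm, 114 mm high.
- burner_housing (a point): Point on the upper left edge (hood x = -50, y = -310 mm) of the taller grey burner housing that continues the hood on the robot's right (hood y -310 to -660, x -160 to 180 mm), 222 mm above the table, a pull on it to 250 mm; keep clear. Hood axes.
- plate_middle (a point): Centre of the top face of the round dark cast-iron baking plate (110 mm across) under the opening, 60 mm above the table, 40 mm below the hood's top face; hood axes.
- shutter (a joint): Sliding steel shutter, 166 x 166 mm, that covers the opening: 0 m = shut, 0.155 m = fully open against its stop; it starts at 0 to 0.04. It slides to the hood's -y (the robot's right), needs about 3 N, and stays where it is left.
- shutter_pull (a point): Middle of the shutter's D-shaped pull: a round bar 12 mm thick running 64 mm along the hood's x, its centreline (this point) 140 mm above the table and 35 mm above the shutter's sheet, on an upright leg at each end (32 mm either side of this point); open underneath between the legs. Hood axes; moves with the shutter.
- holster: Upright black plastic holster, a square open-topped pocket 53 x 53 mm outside, 41 mm inside, rim 86 mm above the table, on a steel foot 110 (x) x 90 (y) x 6 mm; fixed. Origin on the table under the pocket's centre, z up.
- thermometer: Pistol-shaped infrared thermometer, 0.18 to 0.29 kg, standing nose down in the holster. Origin at the lens, in the middle of the nose's end (16 mm above the table at first); own -z is the aiming direction (barrel), own -x the side to which the handle sticks out (at first roughly towards the robot, to 0.5 rad). Nose: cylinder 38 mm across, z 0 to 70 mm, inside the holster at first.
- thermometer_housing (a point): Middle of the thermometer's rear housing, at own z = 112 mm: a block 52 (x) x 42 (y) x 85 mm, z 70 to 155 mm, resting on the holster's rim, the good place to grip (across y, towards its rear end). The handle, 30 mm wide (y) and 36 mm thick, leaves it at z about 118 mm and ends at x = -120 mm, z 120 to 160 mm. Thermometer axes.
- tray: Bystander: shallow tray, 228 x 304 mm, 24 mm high, with round holes and folded cookies in them (to 45 mm high), left of the hood; origin under its centre.
- tin: Bystander: flat tin, 114 x 164 x 64 mm, right and near; origin under its centre.
- bowl: Bystander: steel bowl 120 mm across, 50 mm high; origin under its centre. The bowl and the holster stand left of the middle and may have changed places.
- spatula: Bystander: spatula lying on the table, about 280 mm long, right and near the robot; own x along it.
Mind the look-alikes: they are no part of the job. What is shaped like the holster but pink or purple is not meant.

How it is judged:
By the outcome, as a careful person would: the job done as asked, in the order asked, and still so for the second after the job is handed in, while the arm keeps its last pose, push and grip.
It also fails if it takes over 54 s, if anything falls off the work surface, if the arm or the gripper's body presses on something with over 40 N, if the wrist force passes 120 N, or if a joint passes its speed limit or range.

## Working session

There is one attempt and no reset: what is moved stays moved. The work goes in short steps, Python scripts to look and compute and a tool call to move; the robot and the scene stay as the last step left them, time stands still between calls to the robot, and variables do not carry over. Pictures are saved under pics/ and viewed, at most 10 in all, crops included, and the job is handed in when it is done.

Besides the shell and the picture viewer there is one more tool, called after "Emit:" as a command line: name --argument value ..., lists and objects as JSON in quotes. play_rows: Moves the arm, as the interface text tells. Its arguments: {"type":"object","properties":{"motion":{"type":"array","items":{"type":"array","items":{"type":"array","items":{"type":"number"}}}},"jaw":{"type":"number"},"squeeze":{"type":"number"}},"required":["motion"]}

```bash
ls; mkdir -p pics
python3 - <<'E'
from bench import sensors, optics, job, r
import cv2,numpy as np,pickle
s=sensors.sense();print(s)
for n in("scene","side"):
    d=optics.snapshot(n);pickle.dump(d,open(n+'.pkl','wb'));cv2.imwrite(f'pics/{n}0.png',d['pixels'][...,::-1])
    R,t=np.array(d['R']),np.array(d['t']);print(n,np.array(d['mtx']).round(1).tolist(),R.round(3).tolist(),(-R.T@t).round(0))
print(r.pinch_z)
E
```

```text
pics
{'time': 0.0, 'joint_pos': array([-7.69721783e+01,  7.51601108e+00,  8.53293946e+01, -2.31639504e-04,
        8.72625733e+01, -4.89389814e+00]), 'qd': array([ 0.07244014, -0.01541797,  0.00046774, -0.01871291,  0.08460823,
       -0.02956237]), 'joint_efforts': array([ 2.26198740e-04, -5.69389236e+01, -5.00556171e+01, -2.00746704e-04,
        1.48290658e-02, -1.51521232e-05]), 'tool_pos': array([ 184.50236499, -570.28050407,  199.13398222]), 'tcp_rot': array([-1.79892395e+02, -8.98126057e-03,  1.79217227e+01]), 'ft_force': array([ 0.21618416,  0.83268268, -0.14154779]), 'wrist_torque': array([-0.04162596,  0.01278016,  0.03644731]), 'grip_force': 0.0, 'finger_gap': 85.2032355985635}
scene [[472.5, 0.0, 318.4], [0.0, 472.5, 246.3], [0.0, 0.0, 1.0]] [[0.093, 0.996, -0.01], [0.842, -0.084, -0.533], [-0.531, 0.041, -0.846]] [1084.  -42. 1120.]
side [[482.9, 0.0, 319.2], [0.0, 482.9, 240.1], [0.0, 0.0, 1.0]] [[-0.928, -0.372, 0.018], [-0.262, 0.619, -0.741], [0.265, -0.692, -0.672]] [ 120.  890. 1008.]
18.700000000000003
```

View pics/scene0.png

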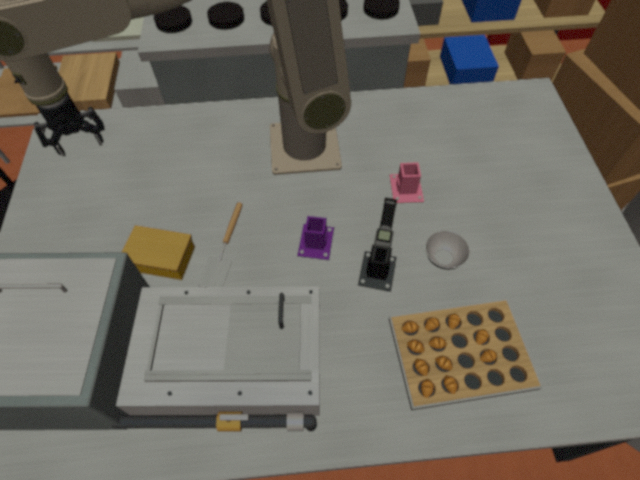

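View pics/side0.png

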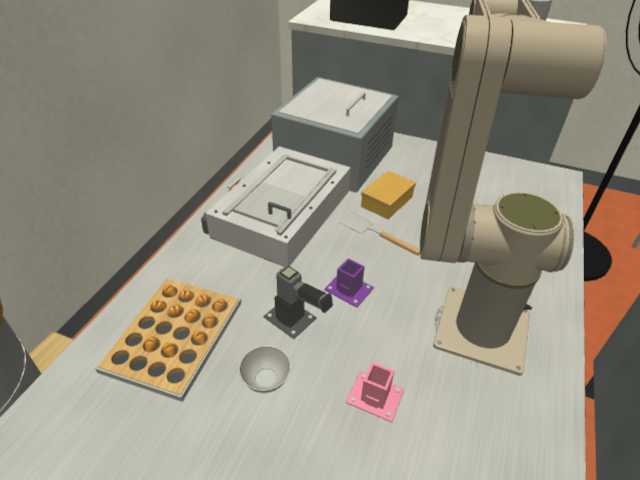

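The scene view shows these pixels:
- **Black holster and thermometer:** about (380,258) in scene and (290,295) in side.
- **Holster look-alikes:** purple (316,235) and pink (408,182).
- **Shutter pull:** (281,310) in scene and (279,208) in side. The burner housing's own pull at (30,288) is its look-alike.

I choose the black holster and the pull on the shutter, and check both in one close crop.

```bash
cat > h.py <<'E'
import cv2,numpy as np,pickle
from scipy.spatial.transform import Rotation as Ro
def ray(d,u,v):
    K,R,t=(np.array(d[k],float) for k in('mtx','R','t'))
    return -R.T@t, R.T@np.linalg.solve(K,[u,v,1.])
def onz(d,u,v,z):
    c,w=ray(d,u,v);return c+w*(z-c[2])/w[2]
def tri(*obs):
    A=np.zeros((3,3));b=np.zeros(3)
    for d,u,v in obs:
        c,w=ray(d,u,v);w=w/np.linalg.norm(w);P=np.eye(3)-np.outer(w,w);A+=P;b+=P@c
    return np.linalg.solve(A,b)
def proj(d,X):
    K,R,t=(np.array(d[k],float) for k in('mtx','R','t'));p=K@(R@np.array(X,float)+t);return p[:2]/p[2]
E
python3 - <<'E'
from h import *
a=cv2.imread('pics/scene0.png');b=cv2.imread('pics/side0.png')
f=lambda i,x,y,w,h,s:cv2.resize(i[y:y+h,x:x+w],None,fx=s,fy=s,interpolation=cv2.INTER_CUBIC)
top=np.hstack([f(a,240,180,200,150,2),f(a,120,270,200,150,2)]);bot=np.hstack([f(b,240,240,133,100,3)[:300,:399],f(b,200,140,160,120,2.5)[:300,:400]])
cv2.imwrite('pics/crop1.png',np.vstack([top,np.pad(bot,((0,0),(0,800-bot.shape[1]),(0,0)))]))
E
```

```text
(no output)
```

View pics/crop1.png

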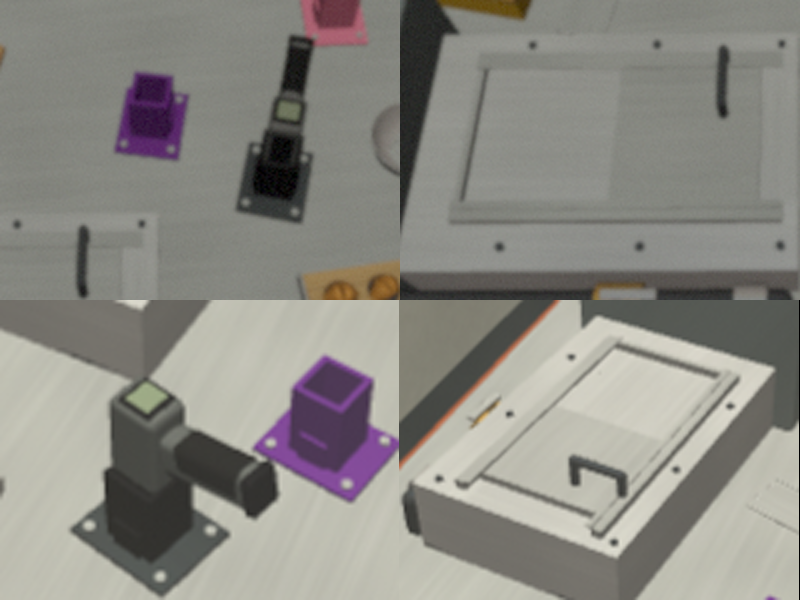

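Run:
```python
from h import *
A=pickle.load(open('scene.pkl','rb'));B=pickle.load(open('side.pkl','rb'))
np.set_printoptions(precision=1,suppress=True)
hx=np.array([[-130,120],[-130,-310],[150,120],[150,-310]],float)
sc=[(319.5,287.5),(141.5,287.5),(319,405),(122.5,406)];sd=[(288.4,242.4),(349.6,167.6),(206,213.6),(277,146.8)]
for d,p in((A,sc),(B,sd)):
    W=np.array([onz(d,*q,100)[:2] for q in p]);print(W)
    a=W-W.mean(0);b=hx-hx.mean(0);th=np.arctan2((b[:,0]*a[:,1]-b[:,1]*a[:,0]).sum(),(a*b).sum())
    c,s=np.cos(th),np.sin(th);print('yaw',np.degrees(th),'origin',W.mean(0)-np.array([[c,-s],[s,c]])@hx.mean(0))
print('pull',onz(A,281.5,310,140),onz(B,280.2,207,140),tri((A,281.5,310),(B,280.2,207)))
print('foot',onz(A,378.2,270.2,6)); f=[onz(A,240+x/2,180+y/2,6) for x,y in((256,149),(308,158),(296,212),(246,203))];print(np.array(f))
print('foot side',[onz(B,240+x/3,240+(y-300)/3,6) for x,y in((88,525),(210,530),(160,576))])
print('top',onz(A,384,235.5,171),onz(B,289.5,272.7,171),tri((A,384,235.5),(B,289.5,272.7)))
print('hend',tri((A,390.5,200),(B,327,303)))
```

```text
[[ 561.4   -1. ]
 [ 518.9 -431.2]
 [ 837.2  -28.1]
 [ 799.7 -441.5]]
yaw -4.946274520695789 origin [ 677.5 -129.9]
[[ 552.7   -2.7]
 [ 518.3 -421.3]
 [ 829.4  -22.5]
 [ 798.5 -443.5]]
yaw -4.405077249083986 origin [ 672. -127.]
pull [630.2 -93.5 140. ] [618.3 -91.8 140. ] [624.  -96.2 132.9]
foot [476.7 165.3   6. ]
[[424.9 145.3   6. ]
 [446.2 213.8   6. ]
 [526.5 183.4   6. ]
 [506.7 119.6   6. ]]
foot side [array([526.1, 181.7,   6. ]), array([425.3, 145.6,   6. ]), array([445.4, 207.7,   6. ])]
top [473.6 163.7 171. ] [471.7 164.  171. ] [472.4 163.6 170. ]
hend [358.2 202.9 154.8]
```

The crop confirms both choices. The black holster holds the grey thermometer, with its handle toward the robot and yaw about -19°. The dark D-pull stands on the shutter. Next I go above the pull.

```bash
cat >> h.py <<'E'
def go(s,pos,rpy):
    R0=Ro.from_euler('xyz',s['tcp_rot'],degrees=True);R1=Ro.from_euler('xyz',rpy,degrees=True)
    return (R0.inv().apply(np.array(pos)-s['tool_pos'])/10).round(2).tolist(),np.degrees((R0.inv()*R1).as_rotvec()).round(1).tolist()
E
python3 - <<'E'
from h import *
from bench import sensors
s=sensors.sense();print(go(s,[400,-330,230],[180,0,-4.9]),go(s,[625,-94,230],[180,0,-4.9]))
E
```

```text
([27.9, -16.24, -3.04], [-0.1, 0.0, 22.8]) ([56.57, -31.77, -3.01], [-0.1, 0.0, 22.8])
```

Emit:
play_rows --motion '[[[56.6, -31.8, -3, 0, 0, 22.8], [56.6, -31.8, -3, 0, 0, 22.8], [56.6, -31.8, -3, 0, 0, 22.8], [56.6, -31.8, -3, 0, 0, 22.8], [56.6, -31.8, -3, 0, 0, 22.8]]]' --jaw 1 --squeeze 40

```text
time: 0.6
tool_pos: [353.4, -387.4, 211.3]
tcp_rot: [-180.0, 0.0, -4.9]
ft_force: [0.4, 0.4, 0.5]
finger_gap: 85.3
grip_force: 0.0
```

Run:
```python
from h import *
from bench import sensors
s=sensors.sense();print(s['time'],s['tool_pos'],s['tcp_rot'],go(s,[625,-94,230],[180,0,-4.9]))
```

```text
0.6 [ 353.44176204 -387.42660728  211.32138455] [-1.79975236e+02  1.84321630e-02 -4.91966424e+00] ([24.54, -31.56, -1.86], [-0.0, 0.0, -0.0])
```

Emit:
play_rows --motion '[[[24.5, -31.5, -1.9, 0, 0, 0], [24.5, -31.5, -1.9, 0, 0, 0], [24.5, -31.5, -1.9, 0, 0, 0], [24.5, -31.5, -1.9, 0, 0, 0], [24.5, -31.5, -1.9, 0, 0, 0]]]'

```text
time: 1.1
tool_pos: [523.1, -204.0, 223.3]
tcp_rot: [-180.0, 0.0, -4.9]
ft_force: [1.1, -1.0, 0.6]
finger_gap: 85.4
grip_force: 0.0
```

Run:
```python
from h import *
from bench import sensors
s=sensors.sense();print(s['time'],s['tool_pos'],s['tcp_rot'],go(s,[625,-94,230],[180,0,-4.9]))
```

```text
1.1 [ 523.09831893 -203.9531384   223.31490855] [-1.79994820e+02  2.17692938e-02 -4.87950506e+00] ([9.22, -11.82, -0.67], [-0.0, 0.0, 0.0])
```

Emit:
play_rows --motion '[[[9.2, -11.8, -0.7, 0, 0, 0], [9.2, -11.8, -0.7, 0, 0, 0], [9.2, -11.8, -0.7, 0, 0, 0], [9.2, -11.8, -0.7, 0, 0, 0], [9.2, -11.8, -0.7, 0, 0, 0]]]'

```text
time: 1.6
tool_pos: [624.0, -94.8, 229.4]
tcp_rot: [180.0, 0.1, -4.7]
ft_force: [-0.1, 0.2, 1.2]
finger_gap: 85.2
grip_force: 0.0
```

Run:
```python
from h import *
from bench import sensors,optics
s=sensors.sense();d=optics.snapshot('wrist');pickle.dump((s,d),open('w1.pkl','wb'))
cv2.imwrite('pics/w1.png',d['pixels'][...,::-1]);print(s['time'],s['tool_pos'],s['tcp_rot'],s['qd'].round(2));print(np.array(d['T_tool_cam']).round(3),d['mtx'])
```

```text
1.6 [624.00260855 -94.83274398 229.35509595] [ 1.79999642e+02  1.09246574e-01 -4.73050940e+00] [-2.51 -1.65  1.36 -0.46  0.11 -0.42]
[[-0.00000e+00 -9.55000e-01 -2.97000e-01  7.61620e+01]
 [ 1.00000e+00 -0.00000e+00  0.00000e+00  1.26000e-01]
 [-0.00000e+00 -2.97000e-01  9.55000e-01 -1.72689e+02]
 [ 0.00000e+00  0.00000e+00  0.00000e+00  1.00000e+00]] [[412.43190995   0.         320.68442473]
 [  0.         412.43190995 242.72312818]
 [  0.           0.           1.        ]]
```

View pics/w1.png

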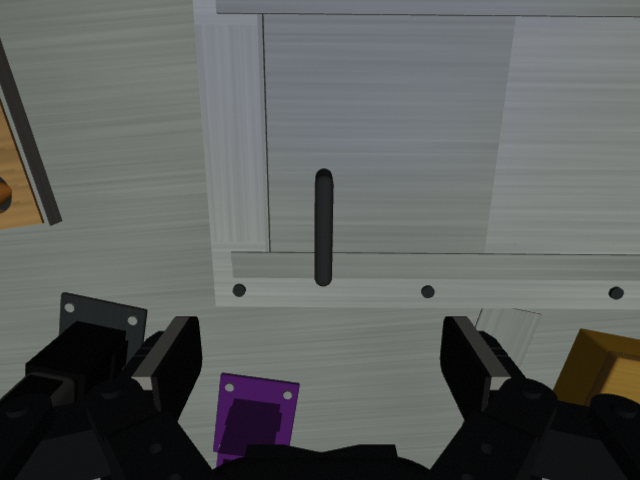

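The wrist picture shows the bar upright at column 324, rows about 170 to 285, between the fingers. It is well aligned.

```bash
cat >> h.py <<'E'
def wcam(s,d):
    R=Ro.from_euler('xyz',s['tcp_rot'],degrees=True).as_matrix();T=np.array(d['T_tool_cam'],float)
    Rc=R@T[:3,:3];c=s['tool_pos']+R@T[:3,3];return dict(mtx=d['mtx'],R=Rc.T,t=-Rc.T@c)
E
python3 - <<'E'
from h import *
from bench import sensors
s,d=pickle.load(open('w1.pkl','rb'));D=wcam(s,d)
a=onz(D,324,172,144);b=onz(D,323,284,144);m=(a+b)/2;print(a,b,m)
print('hood corner',onz(D,215,307,100))
s=sensors.sense()
print(s['tool_pos'],go(s,[m[0],m[1],122],[180,0,-4.9]))
E
```

```text
[ 665.49392218 -100.51873895  144.        ] [590.44846229 -93.79480117 144.        ] [627.97119224 -97.15677006 144.        ]
hood corner [558.93372986  -4.10905111 100.        ]
[623.50513608 -95.95357505 229.72481041] ([0.47, 0.08, 10.77], [0.0, 0.1, 0.1])
```

Emit:
play_rows --motion '[[[0.5, 0.1, 3.5, 0, 0, 0], [0.5, 0.1, 7, 0, 0, 0], [0.5, 0.1, 9.5, 0, 0, 0], [0.5, 0.1, 10.7, 0, 0, 0], [0.5, 0.1, 10.7, 0, 0, 0]]]'

```text
time: 2.15
tool_pos: [626.8, -98.4, 121.5]
tcp_rot: [-180.0, 0.2, -5.0]
ft_force: [-0.8, 0.4, -0.7]
finger_gap: 85.3
grip_force: 0.0
```

Emit:
play_rows --motion '[[[0, 0, 0, 0, 0, 0], [0, 0, 0, 0, 0, 0], [0, 0, 0, 0, 0, 0], [0, 0, 0, 0, 0, 0], [0, 0, 0, 0, 0, 0]]]' --jaw 0

```text
time: 2.65
tool_pos: [629.2, -97.5, 124.2]
tcp_rot: [180.0, -0.1, -4.9]
ft_force: [-0.3, -0.2, -0.8]
finger_gap: 11.9
grip_force: 0.0
```

Emit:
play_rows --motion '[[[0, 0, 0, 0, 0, 0], [0, 0.5, 0, 0, 0, 0], [0, 1.5, 0, 0, 0, 0], [0, 3, 0, 0, 0, 0], [0, 4.5, 0, 0, 0, 0]]]'

```text
time: 3.15
tool_pos: [624.8, -143.9, 123.5]
tcp_rot: [180.0, 0.0, -4.9]
ft_force: [-0.2, -0.2, -0.3]
finger_gap: -0.3
grip_force: 0.0
```

Emit:
play_rows --motion '[[[0, 1.5, 0, 0, 0, 0], [0, 3, 0, 0, 0, 0], [0, 4.5, 0, 0, 0, 0], [0, 6, 0, 0, 0, 0], [0, 6, 0, 0, 0, 0]]]'

```text
time: 3.65
tool_pos: [619.5, -204.6, 123.5]
tcp_rot: [180.0, -0.0, -5.0]
ft_force: [-0.2, 0.1, -0.7]
finger_gap: -0.2
grip_force: 0.0
```

The fingers shut without meeting the bar, so I look again.

Run:
```python
from h import *
from bench import sensors,optics
d=optics.snapshot('side');e=optics.snapshot('scene');pickle.dump((d,e),open('p2.pkl','wb'))
f=lambda i,x,y,w,h,s:cv2.resize(i[y:y+h,x:x+w,::-1],None,fx=s,fy=s,interpolation=cv2.INTER_CUBIC)
cv2.imwrite('pics/c2.png',np.hstack([f(d['pixels'],200,100,200,200,2),f(e['pixels'],120,230,200,200,2)]))
```

```text
(no output)
```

View pics/c2.png

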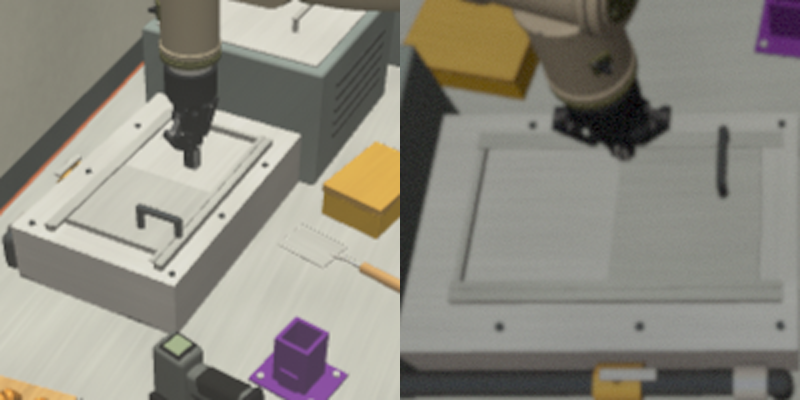

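Run:
```python
from h import *
from bench import sensors,optics
d,e=pickle.load(open('p2.pkl','rb'));s=sensors.sense();p=s['tool_pos'];print(s)
q=proj(d,p);print('side',q,(q-[200,100])*2);q=proj(e,p);print('scene',q,(q-[120,230])*2+[400,0])
for P in([627,-97,140],[627,-97,105]):
    print(P,(proj(d,P)-[200,100])*2,(proj(e,P)-[120,230])*2+[400,0])
```

```text
{'time': 3.75, 'joint_pos': array([-2.25995761e+01,  1.79600052e+01,  8.13028401e+01,  1.88686659e-02,
        8.07473280e+01,  7.23233259e+01]), 'qd': array([ 1.09472657, -0.32426048,  0.38749977,  0.20931962,  0.0849635 ,
        0.21166343]), 'joint_efforts': array([-1.09215282e+00, -6.49893308e+01, -4.90628242e+01, -1.53077594e-01,
       -3.40981898e-02, -8.13003466e-02]), 'tool_pos': array([ 619.82392182, -202.40454435,  123.44037607]), 'tcp_rot': array([-1.79979167e+02,  4.03870390e-03, -4.92593681e+00]), 'ft_force': array([0.48463096, 1.1338188 , 0.25248866]), 'wrist_torque': array([-0.03541082, -0.00088717,  0.01596991]), 'grip_force': 0.0, 'finger_gap': -0.013157649831389916}
side [295.37359331 190.53140741] [190.74718661 181.06281482]
scene [234.36822424 313.15364446] [628.73644847 166.30728892]
[627, -97, 140] [156.48993509 210.47362935] [719.73501804 157.71294724]
[627, -97, 105] [157.42570124 229.21346608] [722.11613358 170.37115159]
```

Run:
```python
from h import *
d,e=pickle.load(open('p2.pkl','rb'))
for n,D,u,v in(('side',d,295,190),('scene',e,234,313)):
    g=D['pixels'].mean(2).astype(int);print(n)
    for y in range(v-18,v+6):print(y,g[y,u-12:u+13:2])
```

```text
side
172 [215 132  55  54  54  54  56  56 102 193 211 212 212]
173 [213 194  63  54  54  54  58  56 132 210 210 211 212]
174 [211 210 140  83  54  54  59  60 109 211 210 211 212]
175 [210 210 201 159 124  54  55  78  99 211 210 211 212]
176 [209 210 208 207 178  57  55  93  90 211 210 211 211]
177 [210 209 208 206 179  61  55  93  91 210 210 212 211]
178 [210 209 207 208 179  57  56  93  91 209 211 212 212]
179 [209 209 207 209 179  55  56  93  90 209 211 211 212]
180 [209 208 208 210 181  56  56  90  88 210 211 212 212]
181 [209 208 210 210 182  58  57  83  88 210 211 213 212]
182 [209 209 209 210 184  61  56  84 104 210 212 212 211]
183 [209 210 210 210 199 122  70  93 152 211 212 212 211]
184 [210 209 211 209 213 188 147 133 196 212 213 211 213]
185 [211 210 210 211 213 211 205 185 211 212 213 212 213]
186 [209 209 210 214 212 210 211 210 212 213 212 213 212]
187 [209 210 211 213 211 210 210 212 212 213 212 214 210]
188 [208 210 213 212 211 211 211 212 213 212 213 212 209]
189 [202 206 213 211 212 210 212 213 214 213 213 210 209]
190 [198 198 206 208 212 211 213 213 213 213 212 21
[... 929 characters left out ...]
134]
307 [148 137  85  75  59  72  53  63 124 137 136 137 133]
308 [148 144 116  88  62  68  65  90 129 139 136 136 137]
309 [148 148 139 116  82  77  86 118 134 137 135 134 136]
310 [146 147 148 136 108 100 108 129 135 136 135 135 134]
311 [146 148 148 143 131 126 128 136 137 134 137 133 135]
312 [148 145 148 144 139 136 137 137 137 137 138 139 138]
313 [148 148 148 147 141 140 141 141 139 139 139 137 139]
314 [147 148 147 148 142 140 139 141 139 140 138 138 138]
315 [147 149 148 146 142 140 142 141 139 138 138 140 138]
316 [148 149 147 149 142 140 139 140 140 139 140 138 136]
317 [150 150 150 148 141 139 138 138 142 140 138 139 139]
318 [148 150 150 148 139 138 140 138 136 138 139 137 137]
```

The bar is untouched. All three views put the real fingertips about 22 mm short of the reported TCP (about 30 mm when open), so the fingers closed above the bar. I go back and reach 22 mm lower. With the fingers open that is safe under either reading.

Emit:
play_rows --motion '[[[0, 0, -4, 0, 0, 0], [0, -3, -4, 0, 0, 0], [-0.2, -7, -4, 0, 0, 0], [-0.2, -10.5, -4, 0, 0, 0], [-0.2, -10.5, -4, 0, 0, 0]]]' --jaw 1

```text
time: 4.25
tool_pos: [627.1, -91.9, 163.7]
tcp_rot: [-179.9, -0.0, -4.6]
ft_force: [-0.1, -0.3, -0.3]
finger_gap: 72.3
grip_force: 0.0
```

Run:
```python
from h import *
from bench import sensors
s=sensors.sense();print(s['tool_pos'],s['tcp_rot'],s['finger_gap'],go(s,[627.5,-97.2,104],[180,0,-4.9]))
```

```text
[627.1490002  -91.88666157 163.71632096] [-1.79885638e+02 -6.23658189e-03 -4.58593849e+00] 72.27401509559708 ([0.08, 0.54, 5.97], [-0.1, -0.0, 0.3])
```

Emit:
play_rows --motion '[[[0, 0, 0, 0, 0, 0], [0, 0, 2.5, 0, 0, 0], [0, 0, 4.5, 0, 0, 0], [0, 0, 5.9, 0, 0, 0], [0, 0, 5.9, 0, 0, 0]]]'

```text
time: 4.75
tool_pos: [624.9, -97.6, 101.6]
tcp_rot: [-180.0, 0.3, -4.9]
ft_force: [-0.8, 0.7, -0.4]
finger_gap: 85.5
grip_force: 0.0
```

Run:
```python
from h import *
from bench import sensors,optics
s=sensors.sense();d=optics.snapshot('side');e=optics.snapshot('wrist');print(s['tool_pos'],s['tcp_rot'],s['finger_gap'])
f=lambda i,x,y,w,h,s:cv2.resize(i[y:y+h,x:x+w,::-1],None,fx=s,fy=s,interpolation=cv2.INTER_CUBIC)
cv2.imwrite('pics/c3.png',np.hstack([f(d['pixels'],230,150,100,100,4),f(e['pixels'],120,80,400,400,1)]))
```

```text
[624.85336965 -97.60806563 101.57313279] [-179.96498795    0.27309123   -4.92351172] 85.48725827658313
```

View pics/c3.png

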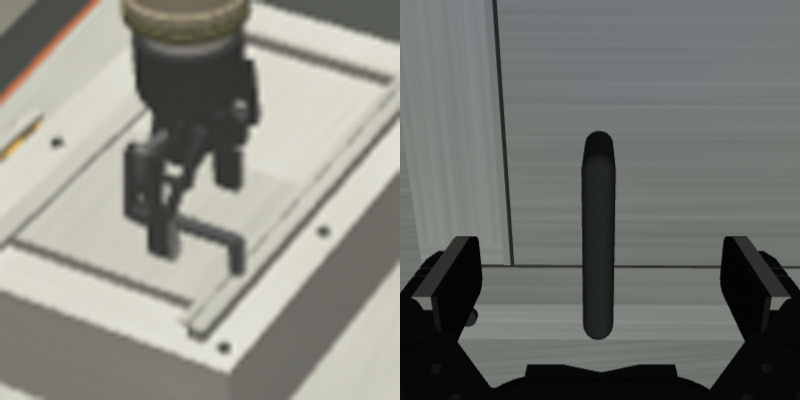

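In the side crop (left) the fingers straddle the bar with tips around bar height. In the wrist crop the bar is centred. I lower a little more and close.

Emit:
play_rows --motion '[[[0.2, 0, 0.5, 0, 0, 0], [0.2, 0, 0.5, 0, 0, 0], [0.2, 0, 0.5, 0, 0, 0], [0.2, 0, 0.5, 0, 0, 0], [0.2, 0, 0.5, 0, 0, 0]]]' --jaw 0

```text
time: 5.35
tool_pos: [629.0, -97.5, 99.8]
tcp_rot: [-180.0, -0.0, -4.9]
ft_force: [-0.4, 3.8, 2.0]
finger_gap: 12.3
grip_force: 4.0
```

Emit:
play_rows --motion '[[[0, 0, 0, 0, 0, 0], [0, 0, 0, 0, 0, 0], [0, 0, 0, 0, 0, 0]]]'

```text
time: 5.65
tool_pos: [629.0, -97.5, 100.0]
tcp_rot: [-180.0, -0.0, -4.9]
ft_force: [-1.8, 0.3, 3.9]
finger_gap: 10.2
grip_force: 39.1
```

Gripped. I slide it to the robot's right.

Emit:
play_rows --motion '[[[0, 1, 0, 0, 0, 0], [0, 2.5, 0, 0, 0, 0], [0, 4, 0, 0, 0, 0], [0, 5.5, 0, 0, 0, 0], [0, 7, 0, 0, 0, 0]]]'

```text
time: 6.15
tool_pos: [622.6, -167.6, 100.0]
tcp_rot: [-180.0, 0.0, -4.9]
ft_force: [-3.1, 3.3, 6.1]
finger_gap: 10.0
grip_force: 39.5
```

Emit:
play_rows --motion '[[[0, 1, 0, 0, 0, 0], [0, 2, 0, 0, 0, 0], [0, 3, 0, 0, 0, 0], [0, 3.5, 0, 0, 0, 0], [0, 4, 0, 0, 0, 0]]]'

```text
time: 6.65
tool_pos: [619.0, -207.6, 100.0]
tcp_rot: [-180.0, 0.0, -4.9]
ft_force: [-4.2, 3.5, 7.1]
finger_gap: 10.5
grip_force: 39.6
```

Emit:
play_rows --motion '[[[0, 0.3, 0, 0, 0, 0], [0, 0.6, 0, 0, 0, 0], [0, 0.9, 0, 0, 0, 0], [0, 1.2, 0, 0, 0, 0], [0, 1.2, 0, 0, 0, 0]]]'

```text
time: 7.15
tool_pos: [617.8, -219.8, 100.0]
tcp_rot: [180.0, 0.0, -4.9]
ft_force: [-4.5, 1.3, 6.7]
finger_gap: 10.1
grip_force: 39.5
```

Emit:
play_rows --motion '[[[0, 0.3, 0, 0, 0, 0], [0, 0.6, 0, 0, 0, 0], [0, 0.9, 0, 0, 0, 0], [0, 1.2, 0, 0, 0, 0], [0, 1.2, 0, 0, 0, 0]]]'

```text
time: 7.65
tool_pos: [616.8, -231.8, 100.0]
tcp_rot: [180.0, 0.0, -4.9]
ft_force: [-4.2, 0.9, 6.1]
finger_gap: 10.4
grip_force: 39.6
```

Emit:
play_rows --motion '[[[0, 0.2, 0, 0, 0, 0], [0, 0.4, 0, 0, 0, 0], [0, 0.6, 0, 0, 0, 0], [0, 0.6, 0, 0, 0, 0]]]'

```text
time: 8.05
tool_pos: [616.2, -237.6, 100.0]
tcp_rot: [180.0, 0.1, -4.9]
ft_force: [-5.0, 1.1, 7.0]
finger_gap: 10.4
grip_force: 39.6
```

Emit:
play_rows --motion '[[[0, 0.2, 0, 0, 0, 0], [0, 0.4, 0, 0, 0, 0], [0, 0.6, 0, 0, 0, 0], [0, 0.6, 0, 0, 0, 0]]]'

```text
time: 8.45
tool_pos: [615.7, -243.6, 100.0]
tcp_rot: [180.0, 0.1, -4.9]
ft_force: [-5.3, 1.7, 7.2]
finger_gap: 10.1
grip_force: 39.6
```

Emit:
play_rows --motion '[[[0, 0.2, 0, 0, 0, 0], [0, 0.4, 0, 0, 0, 0], [0, 0.5, 0, 0, 0, 0], [0, 0.5, 0, 0, 0, 0]]]'

```text
time: 8.85
tool_pos: [615.5, -245.1, 99.9]
tcp_rot: [-179.7, 0.1, -4.8]
ft_force: [-5.8, 14.3, 10.3]
finger_gap: 10.6
grip_force: 40.1
```

The shutter is against its stop: the force rose to 14 N after about 148 mm. I release and rise.

Emit:
play_rows --motion '[[[0, 0, 0, 0, 0, 0], [0, 0, 0, 0, 0, 0], [0, 0, 0, 0, 0, 0], [0, 0, 0, 0, 0, 0], [0, 0, 0, 0, 0, 0]]]' --jaw 1

```text
time: 9.35
tool_pos: [615.8, -248.3, 99.4]
tcp_rot: [180.0, 0.0, -4.9]
ft_force: [0.4, 0.4, -0.3]
finger_gap: 81.3
grip_force: 0.0
```

Emit:
play_rows --motion '[[[0, 0, -4, 0, 0, 0], [0, 0, -8, 0, 0, 0], [0, 0, -13, 0, 0, 0], [0, 0, -18, 0, 0, 0], [0, 0, -18, 0, 0, 0]]]'

```text
time: 9.85
tool_pos: [619.2, -249.7, 290.3]
tcp_rot: [179.7, -0.8, -4.9]
ft_force: [0.3, 0.2, 1.4]
finger_gap: 85.4
grip_force: 0.0
```

Run:
```python
from h import *
from bench import sensors,optics
s=sensors.sense();d=optics.snapshot('wrist');pickle.dump((s,d),open('w4.pkl','wb'));print(s['tool_pos'],s['tcp_rot'],s['finger_gap'])
cv2.imwrite('pics/w4.png',d['pixels'][...,::-1]);print(go(s,[472,164,280],[180,0,-19]))
```

```text
[ 619.19721061 -249.73544327  290.34279366] [179.67567795  -0.80885491  -4.88300482] 85.38708005990095
([-18.2, -39.97, 0.55], [0.2, -0.8, 14.1])
```

View pics/w4.png

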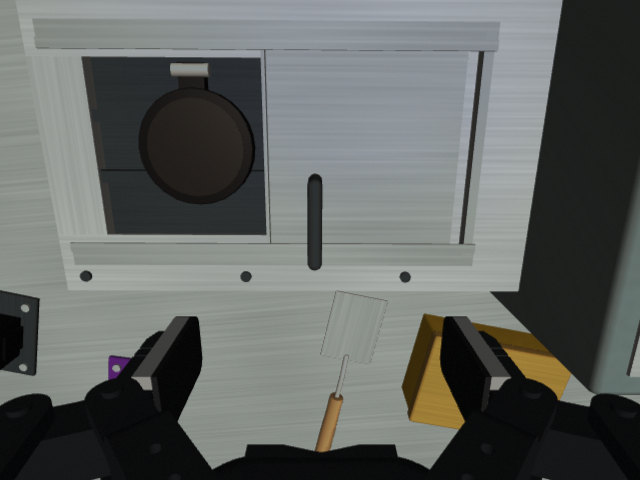

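The opening is fully uncovered, with the plate visible centred near pixel (196,146). I go above the thermometer.

Emit:
play_rows --motion '[[[-2, -4.5, 0.5, 0, 0, 3], [-4, -9, 0.5, 0, 0, 6], [-6, -13.5, 0.5, 0, 0, 9], [-8, -18, 0.5, 0, 0, 12], [-10, -22.5, 0.5, 0, 0, 14.1]]]'

```text
time: 10.4
tool_pos: [534.0, -13.7, 273.0]
tcp_rot: [180.0, 0.1, -19.1]
ft_force: [0.0, 0.8, 0.4]
finger_gap: 85.7
grip_force: 0.0
```

Run:
```python
from h import *
from bench import sensors
s,d=pickle.load(open('w4.pkl','rb'));D=wcam(s,d);print('plate',onz(D,196.5,146,60))
s=sensors.sense();print(s['tool_pos'],s['tcp_rot'],go(s,[462,167,280],[180,0,-19]))
```

```text
plate [ 679.65028171 -137.5473947    60.        ]
[534.02149425 -13.73637672 273.04696709] [ 1.79983111e+02  9.55538074e-02 -1.91252499e+01] ([-12.73, -14.72, -0.68], [0.0, 0.1, -0.1])
```

Emit:
play_rows --motion '[[[-4, -4.5, -0.5, 0, 0, 0], [-7.5, -8.5, -0.5, 0, 0, 0], [-10.5, -12, -0.5, 0, 0, 0], [-12.7, -14.7, -0.5, 0, 0, 0], [-12.7, -14.7, -0.5, 0, 0, 0]]]'

```text
time: 10.9
tool_pos: [460.8, 169.4, 278.6]
tcp_rot: [-179.9, 0.1, -18.6]
ft_force: [0.9, -0.7, -0.3]
finger_gap: 85.6
grip_force: 0.0
```

Emit:
play_rows --motion '[[[0, 0, 0, 0, 0, 0], [0, 0, 0, 0, 0, 0]]]'

```text
time: 11.1
tool_pos: [463.3, 164.1, 278.8]
tcp_rot: [179.9, 0.0, -19.0]
ft_force: [0.0, -0.2, 1.3]
finger_gap: 85.3
grip_force: 0.0
```

Run:
```python
from h import *
from bench import sensors,optics
s=sensors.sense();d=optics.snapshot('wrist');e=optics.snapshot('scene');pickle.dump((s,d,e),open('w5.pkl','wb'));print(s['tool_pos'],s['tcp_rot'])
f=lambda i,x,y,w,h,s:cv2.resize(i[y:y+h,x:x+w,::-1],None,fx=s,fy=s,interpolation=cv2.INTER_CUBIC)
a=f(d['pixels'],120,80,400,400,1);b=f(e['pixels'],200,270,100,100,4)
cv2.imwrite('pics/c5.png',np.hstack([a,b]))
```

```text
[463.28294366 164.11100723 278.77707572] [ 1.79941444e+02  3.65778303e-02 -1.90150219e+01]
```

View pics/c5.png

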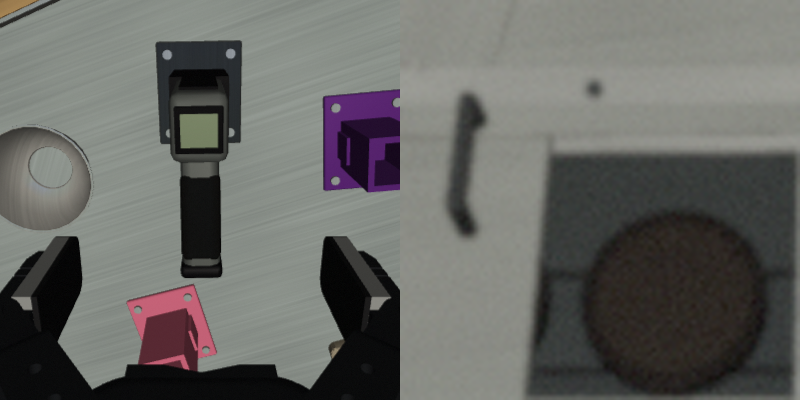

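The wrist view shows the thermometer aligned with the tool, with the display centre at about pixel (318,211). The scene crop shows the plate at about (268.7,345.5).

Run:
```python
from h import *
from bench import sensors
s,d,e=pickle.load(open('w5.pkl','rb'));D=wcam(s,d)
t=onz(D,318.5,211,171);print('top',t,'handle end',onz(D,321,345,160))
print('corners',onz(D,290,171,171),onz(D,347,171,171))
print('plate scene',onz(e,268.7,345.2,60))
s=sensors.sense();print(s['tool_pos'],go(s,[t[0],t[1],200],[180,0,-19]))
```

```text
top [475.0581998 161.4384688 171.       ] handle end [368.1517404  196.41946821 160.        ]
corners [507.45443718 170.58431503 171.        ] [494.89520899 134.18380261 171.        ]
plate scene [ 680.06619074 -132.19376868   60.        ]
[463.56245123 163.70174095 279.02989827] ([1.16, -0.17, 7.9], [0.0, 0.0, -0.1])
```

Emit:
play_rows --motion '[[[1.1, 0, 3, 0, 0, 0], [1.1, 0, 6.5, 0, 0, 0], [1.1, 0, 10, 0, 0, 0], [1.1, 0, 13, 0, 0, 0], [1.1, 0, 13, 0, 0, 0]]]'

```text
time: 11.7
tool_pos: [470.5, 159.4, 144.4]
tcp_rot: [179.7, 0.4, -19.1]
ft_force: [-0.1, -0.2, -0.7]
finger_gap: 85.4
grip_force: 0.0
```

Emit:
play_rows --motion '[[[0, 0, 1.5, 0, 0, 0], [0, 0, 3, 0, 0, 0], [0, 0, 4, 0, 0, 0], [0, 0, 4, 0, 0, 0], [0, 0, 4, 0, 0, 0]]]'

```text
time: 12.2
tool_pos: [473.7, 161.5, 109.8]
tcp_rot: [-180.0, -0.0, -19.0]
ft_force: [-0.0, -0.4, 0.4]
finger_gap: 85.2
grip_force: 0.0
```

Run:
```python
from h import *
from bench import sensors,optics
s=sensors.sense();print(s['tool_pos'],s['tcp_rot'],s['ft_force'])
d=optics.snapshot('side');e=optics.snapshot('wrist');pickle.dump((s,d,e),open('w6.pkl','wb'))
f=lambda i,x,y,w,h,s:cv2.resize(i[y:y+h,x:x+w,::-1],None,fx=s,fy=s,interpolation=cv2.INTER_CUBIC)
cv2.imwrite('pics/c6.png',np.hstack([f(d['pixels'],240,220,100,100,4),f(e['pixels'],120,80,400,400,1)]))
```

```text
[473.68669985 161.52108251 109.78922423] [-1.79993923e+02 -3.62541636e-03 -1.89773882e+01] [-0.04106529 -0.38708522  0.37844843]
```

View pics/c6.png

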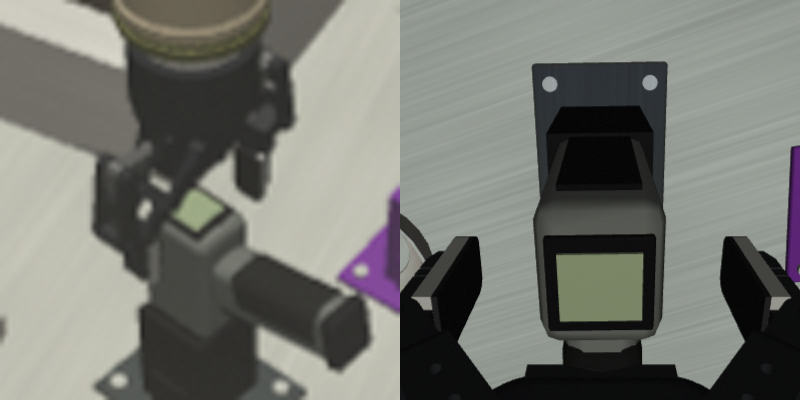

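The side crop shows the fingers straddling the housing's rear end. In the wrist crop the housing is centred between the pads (600 against 601). I grip.

Emit:
play_rows --motion '[[[0, 0, 0.4, 0, 0, 0], [0, 0, 0.4, 0, 0, 0], [0, 0, 0.4, 0, 0, 0], [0, 0, 0.4, 0, 0, 0], [0, 0, 0.4, 0, 0, 0]]]' --jaw 0 --squeeze 80

```text
time: 12.8
tool_pos: [473.8, 161.5, 105.9]
tcp_rot: [-180.0, -0.0, -19.0]
ft_force: [-0.2, 0.0, 1.6]
finger_gap: 41.1
grip_force: 81.1
```

Emit:
play_rows --motion '[[[0, 0, 0, 0, 0, 0], [0, 0, 0, 0, 0, 0], [0, 0, 0, 0, 0, 0]]]'

```text
time: 13.1
tool_pos: [473.8, 161.5, 105.8]
tcp_rot: [-180.0, -0.0, -19.0]
ft_force: [-0.0, 0.7, 3.5]
finger_gap: 40.9
grip_force: 81.1
```

Emit:
play_rows --motion '[[[0, 0, -0.5, 0, 0, 0], [0, 0, -1.5, 0, 0, 0], [0, 0, -3, 0, 0, 0], [0, 0, -4.5, 0, 0, 0], [0, 0, -6, 0, 0, 0]]]'

```text
time: 13.6
tool_pos: [473.7, 161.6, 167.3]
tcp_rot: [-180.0, -0.0, -19.0]
ft_force: [-0.9, -0.2, -3.0]
finger_gap: 41.1
grip_force: 80.9
```

Held. I raise further and carry.

Emit:
play_rows --motion '[[[0, 0, -3, 0, 0, 0], [0, 0, -6, 0, 0, 0], [0, 0, -9, 0, 0, 0], [0, 0, -11.5, 0, 0, 0], [0, 0, -12.5, 0, 0, 0]]]'

```text
time: 14.1
tool_pos: [474.9, 161.7, 295.1]
tcp_rot: [-179.8, -0.3, -19.0]
ft_force: [1.1, -0.2, -3.0]
finger_gap: 41.2
grip_force: 81.2
```

Run:
```python
from h import *
from bench import sensors
s=sensors.sense();print(s['tool_pos'],s['tcp_rot'],s['finger_gap'],go(s,[490,-97,300],[180,0,-10]))
```

```text
[474.89660228 161.73946994 295.07727846] [-179.82075914   -0.29255671  -18.98098771] 41.238038976307784 ([9.85, 23.97, -0.52], [-0.2, -0.3, -9.0])
```

Emit:
play_rows --motion '[[[1, 2.5, -0.5, 0, 0, -1], [2.2, 5.5, -0.5, 0, 0, -2], [3.5, 8.5, -0.5, 0, 0, -3], [4.8, 11.5, -0.5, 0, 0, -4], [6, 14.5, -0.5, 0, 0, -5.5]]]'

```text
time: 14.6
tool_pos: [482.9, 3.6, 295.3]
tcp_rot: [180.0, 0.0, -13.4]
ft_force: [0.7, 0.5, -2.7]
finger_gap: 41.1
grip_force: 81.6
```

Run:
```python
from h import *
from bench import sensors
s=sensors.sense();print(s['tool_pos'],s['tcp_rot'],s['finger_gap'],go(s,[490,-97,300],[180,0,-10]))
```

```text
[482.85648245   3.56798252 295.25812904] [ 1.79993805e+02  2.57672135e-02 -1.34227803e+01] 41.0786354799911 ([3.03, 9.62, -0.47], [0.0, 0.0, -3.4])
```

Emit:
play_rows --motion '[[[1, 3, -0.5, 0, 0, -1], [2, 6, -0.5, 0, 0, -2], [2.7, 8.5, -0.5, 0, 0, -3.4], [3, 9.6, -0.5, 0, 0, -3.4], [3, 9.6, -0.5, 0, 0, -3.4]]]'

```text
time: 15.1
tool_pos: [489.7, -96.6, 300.1]
tcp_rot: [180.0, 0.1, -10.2]
ft_force: [0.5, 0.4, -2.6]
finger_gap: 41.3
grip_force: 81.8
```

Run:
```python
from h import *
from bench import sensors
s=sensors.sense();print(s['tool_pos'],s['tcp_rot'],s['finger_gap'],go(s,[500,-100,260],[180,-45,-10]))
```

```text
[489.65534189 -96.63158242 300.10213982] [ 1.79998251e+02  5.07793615e-02 -1.02388777e+01] 41.32395245056476 ([1.08, 0.15, 4.01], [0.1, 45.1, -0.2])
```

Emit:
play_rows --motion '[[[0, 0, 0, 0, 6, 0], [0, 0, 0, 0, 12, 0], [0, 0, 0, 0, 18, 0], [0, 0, 0, 0, 24, 0], [0, 0, 0, 0, 30, 0]]]'

```text
time: 15.6
tool_pos: [490.1, -94.0, 300.9]
tcp_rot: [-179.9, -30.3, -10.0]
ft_force: [-1.6, -0.9, -3.1]
finger_gap: 40.9
grip_force: 81.8
```

Emit:
play_rows --motion '[[[0, 0, 0, 0, 6, 0], [0, 0, 0, 0, 11, 0], [0, 0, 0, 0, 15, 0], [0, 0, 0, 0, 15, 0], [0, 0, 0, 0, 15, 0]]]'

```text
time: 16.1
tool_pos: [532.1, -103.6, 302.1]
tcp_rot: [-179.8, -42.9, -10.1]
ft_force: [0.1, 0.1, -2.9]
finger_gap: 41.3
grip_force: 82.2
```

Run:
```python
from h import *
from bench import sensors,optics
s=sensors.sense();print(s['tool_pos'],s['tcp_rot'],s['finger_gap'],s['joint_pos'],go(s,[509,-101,232],[180,-45,-10]))
e=optics.snapshot('scene');d=optics.snapshot('side');pickle.dump((s,d,e),open('w7.pkl','wb'))
# expected lens / aim in the pictures
R=Ro.from_euler('xyz',s['tcp_rot'],degrees=True).as_matrix();L=s['tool_pos']+90*R[:,2]
print(L,proj(d,L),proj(e,L))
```

```text
[ 532.08054166 -103.63190011  302.10079687] [-179.82217268  -42.9115064   -10.06657496] 41.29795570926826 [-23.04751907 -51.13998202 130.42353354  10.48345182  59.00123796
  74.96852688] ([-6.47, 0.16, 3.56], [-0.1, 2.1, -0.1])
[ 592.46383576 -114.06776536  236.18455828] [290.81846586 177.36870869] [267.48162449 275.77213087]
```

The arm sits at joint 2's limit with this heading. Working the geometry, a heading of about -45° in plan (aiming toward the robot's far right) leaves ample joint margin. I swing the approach round to that while still high.

Run:
```python
from h import *
from bench import sensors
s=sensors.sense();print(s['tool_pos'],s['tcp_rot']);print(go(s,[558,-11,290],[180,-45,-45]))
```

```text
[ 532.53972844 -104.149242    303.55339526] [-179.88672336  -43.03957151  -10.03943722]
([-0.28, -9.61, 1.61], [-24.4, 1.9, 25.1])
```

Emit:
play_rows --motion '[[[0, -2.5, 0.3, -5, 0.4, 5], [0, -5, 0.7, -10, 0.8, 10], [0, -7.5, 1.1, -15, 1.2, 15], [-0.2, -9, 1.4, -20, 1.6, 20.5], [-0.3, -9.6, 1.6, -24.4, 1.9, 25.1]]]'

```text
time: 16.7
tool_pos: [552.6, -23.6, 288.0]
tcp_rot: [179.3, -41.8, -30.5]
ft_force: [-0.5, -0.9, -3.5]
finger_gap: 41.0
grip_force: 82.5
```

Emit:
play_rows --motion '[[[0, 0, 0, 0, 0, 0], [0, 0, 0, 0, 0, 0], [0, 0, 0, 0, 0, 0]]]'

```text
time: 17.0
tool_pos: [552.2, -25.2, 286.8]
tcp_rot: [179.1, -41.7, -30.1]
ft_force: [0.4, -0.6, -3.6]
finger_gap: 41.0
grip_force: 82.8
```

Run:
```python
from h import *
from bench import sensors
s=sensors.sense();print(s['tool_pos'],s['tcp_rot'],s['joint_pos'].round(1));print(go(s,[558,-11,232],[180,-45,-45]))
```

```text
[552.18160318 -25.21323937 286.75221603] [179.12557281 -41.66920411 -30.11818694] [ 10.4 -35.3 122.7 -30.   62.5 137.7]
([-3.8, -1.58, 3.93], [-9.3, 3.2, 10.8])
```

```bash
cat > ik.py <<'E'
from h import *
from scipy.optimize import least_squares
lo=np.array([-169,-51,1.5,-76,0,-152]);hi=np.array([169,129,143,256,156,152])
def fk(q,sg,L):
    q1,q2,q3,q4,q5,q6=q;L2,L3,d1,Lt,off=L
    R1=Ro.from_euler('Z',q1,degrees=True)
    R=R1*Ro.from_euler('YZYZ'[:3],[q2+q3,sg*q4,q5],degrees=True)*Ro.from_euler('Z',q6+90,degrees=True)
    a=np.radians(q2);b=np.radians(q2+q3)
    p=R1.apply([L2*np.sin(a)+L3*np.sin(b),off,d1+L2*np.cos(a)+L3*np.cos(b)])+Lt*R.as_matrix()[:,2]
    return p,R
E
python3 - <<'E'
from ik import *
from bench import sensors
s=sensors.sense();L=(337,553,275,386,52)
data=[(s['joint_pos'],s['tool_pos'],s['tcp_rot']),
([-76.972,7.516,85.329,0,87.263,-4.894],[184.5,-570.3,199.1],[-179.89,0,17.92]),
([-22.6,17.96,81.303,.02,80.747,72.323],[619.8,-202.4,123.4],[-180,0,-4.93]),
([-23.048,-51.14,130.424,10.483,59,74.969],[532.1,-103.6,302.1],[-179.82,-42.91,-10.07])]
for sg in(1,-1):
    f=lambda L:np.concatenate([fk(q,sg,L)[0]-p for q,p,_ in data])
    o=least_squares(f,L);e=[np.degrees((fk(q,sg,o.x)[1].inv()*Ro.from_euler('xyz',t,degrees=True)).magnitude()).round(1) for q,_,t in data]
    print(sg,o.x.round(1),abs(o.fun).max().round(1),e)
    if max(e)<2: S,LL=sg,o.x
P=np.array([678,-131,60.])
for psi in(-20,-25,-30,-35,-40):
  for pit in(-42,-45):
    R1=Ro.from_euler('xyz',[180,pit,psi],degrees=True);T=P-240*R1.as_matrix()[:,2]
    g=lambda q:np.r_[(fk(q,S,LL)[0]-T)/10,np.degrees((fk(q,S,LL)[1].inv()*R1).as_rotvec())]
    o=least_squares(g,np.clip(data[0][0],lo+1,hi-1),bounds=(lo,hi));print(psi,pit,T.round(),o.x.round(1),o.cost.round(3))
E
```

```text
1 [353.  550.1 269.7 394.8  51.1] 2.7 [np.float64(0.0), np.float64(0.0), np.float64(0.0), np.float64(0.0)]
-1 [-108.9  653.7   35.5 -323.4   46. ] 69.6 [np.float64(60.0), np.float64(0.0), np.float64(0.0), np.float64(21.0)]
-20 -42 [527. -76. 238.] [ -7.6 -51.  136.8 -10.3  53.3 105.5] 0.0
-20 -45 [519. -73. 230.] [ -5.1 -51.  138.7 -14.2  50.  110. ] 2.043
-25 -42 [532. -63. 238.] [ -0.5 -46.8 134.7 -19.9  54.5 120.6] 0.0
-25 -45 [524. -59. 230.] [  1.7 -51.  139.2 -23.7  52.6 124.6] 0.029
-30 -42 [539. -51. 238.] [  5.5 -41.4 131.7 -27.7  56.8 134. ] 0.0
-30 -45 [531. -46. 230.] [  8.2 -45.2 136.2 -32.1  55.4 138.7] 0.0
-35 -42 [546. -39. 238.] [ 10.4 -35.4 128.1 -33.5  59.7 145.4] 0.0
-35 -45 [539. -34. 230.] [ 13.4 -38.1 132.1 -38.2  58.8 150.7] 0.0
-40 -42 [555. -28. 238.] [ 12.5 -30.  124.  -35.8  62.6 152. ] 0.711
-40 -45 [548. -22. 230.] [ 12.5 -34.  127.9 -37.4  60.9 152. ] 5.099
```

Heading -30° at 45° down is comfortably reachable. I go there.

Run:
```python
from h import *
from bench import sensors
s=sensors.sense();print(go(s,[531,-46,230],[180,-45,-30]))
```

```text
([-4.36, 2.8, 3.76], [1.0, 3.3, -0.1])
```

Emit:
play_rows --motion '[[[-1, 0.7, 0.9, 0.2, 1, 0], [-2, 1.4, 1.8, 0.5, 2, 0], [-3, 2, 2.7, 0.7, 2.6, 0], [-4, 2.6, 3.4, 0.9, 3.2, 0], [-4.3, 2.8, 3.7, 1, 3.3, 0]]]'

```text
time: 17.5
tool_pos: [529.8, -47.5, 228.8]
tcp_rot: [-179.9, -44.9, -30.2]
ft_force: [-0.1, -0.4, -2.8]
finger_gap: 41.0
grip_force: 83.0
```

Emit:
play_rows --motion '[[[0, 0, 0, 0, 0, 0], [0, 0, 0, 0, 0, 0], [0, 0, 0, 0, 0, 0]]]'

```text
time: 17.8
tool_pos: [531.8, -45.7, 231.8]
tcp_rot: [-179.8, -45.1, -30.2]
ft_force: [-0.3, 0.7, -2.4]
finger_gap: 40.9
grip_force: 83.0
```

Run:
```python
from h import *
from bench import sensors,optics
s=sensors.sense();print(s['tool_pos'],s['tcp_rot'],s['joint_pos'].round(1),go(s,[531,-46,230],[180,-45,-30]))
d=optics.snapshot('side');e=optics.snapshot('scene');pickle.dump((s,d,e),open('w8.pkl','wb'))
R=Ro.from_euler('xyz',s['tcp_rot'],degrees=True).as_matrix();z=R[:,2];L=s['tool_pos']+90*z
print('lens',L,'hit',L+z*(60-L[2])/z[2])
f=lambda i,x,y,w,h,s:cv2.resize(i[y:y+h,x:x+w,::-1],None,fx=s,fy=s,interpolation=cv2.INTER_CUBIC)
cv2.imwrite('pics/c8.png',np.hstack([f(d['pixels'],220,110,133,200,3),f(e['pixels'],190,200,133,200,3)]))
for D,o,off in((d,(220,110),0),(e,(190,200),399)):
    for X in(L,L-70*z,[678,-131,60]):print(((proj(D,X)-o)*3+[off,0]).round())
```

```text
[531.84858852 -45.68330518 231.81863842] [-179.79294942  -45.05160832  -30.22903097] [  8.3 -43.  134.6 -32.4  55.  139.4] ([-0.17, 0.07, 0.09], [-0.0, -0.1, -0.2])
lens [587.04736046 -77.47079203 168.23679151] hit [ 681.01345709 -131.58333757   60.        ]
[203. 284.]
[234. 268.]
[147. 316.]
[689. 260.]
[714. 175.]
[637. 433.]
```

View pics/c8.png

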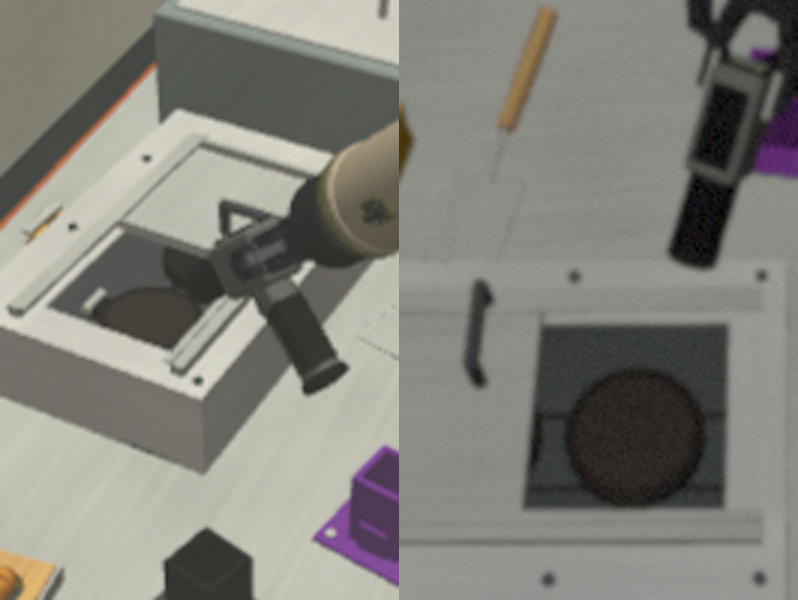

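The thermometer points down at 45° at the plate's middle, with the handle underneath. The nose end sits where computed: predicted (689,260) in the scene crop, seen at about (691,257). It is clear of the hood and the shutter is open. I settle, then hand in.

Emit:
play_rows --motion '[[[0, 0, 0, 0, 0, 0], [0, 0, 0, 0, 0, 0], [0, 0, 0, 0, 0, 0], [0, 0, 0, 0, 0, 0], [0, 0, 0, 0, 0, 0]]]'

```text
time: 18.4
tool_pos: [531.2, -45.5, 230.1]
tcp_rot: [-179.9, -45.0, -30.1]
ft_force: [1.3, -0.3, -3.0]
finger_gap: 41.0
grip_force: 83.0
```

Run:
```python
from bench import sensors,job
s=sensors.sense();print(s['tool_pos'],s['tcp_rot'],abs(s['qd']).max(),s['ft_force']);print(job.hand_in())
```

```text
[531.16876295 -45.46260312 230.14896001] [-179.89373289  -44.96153212  -30.13098547] 0.09718875646058604 [ 1.25613779 -0.3370227  -3.02481061]
the job is handed in; nothing more can be done
None
```

The job is handed in at 18.4 s with no verdict returned: the shutter is fully open against its stop, and the thermometer is held still, handle underneath, aimed 45° down at the plate's middle with its lens about 15 cm away and clear of the hood.

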